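# Show the collared flange plate to the magnifier

### The job

One of the three plates standing in the rack has a raised round collar on its face. Draw that plate up out of the rack, then hold it in the air about 11 cm in front of the bench magnifier's lens, centred on the lens and with its collar side facing squarely into it, and finish while still holding it there steadily. Do not touch the lamp, and leave the other plates and the jar where they are.

Things in the scene. Friction and masses are not known exactly. Their poses are not given: they have to be found in the camera images.
- flange_center (a point): centre of the plate to show: tan, 40 x 90 x 10 mm thick, 70 g, 20 mm bore in its middle, a screw hole near each corner; the only one with a raised collar (30 mm across, 12 mm proud) round the bore, on one face. Axes: x = out of the collared face, y = along the 40 mm width, z = along the 90 mm length, up while in the rack. Its long 90 mm edges are straight and free to grasp
- rack: fixed grey block 50 x 250 x 34 mm high, three pockets 24 mm deep along its y axis at -80, 0 and +80 mm; any plate may be in any. Plates stand upright in them with about 1 mm play each side, faces square to the rack's x axis (collar to +x, away from the robot), centres 55 mm and tops 100 mm above the table, 66 mm clear of the rack. Origin: centre of underside, on the table
- lens: the magnifier's round lens in its black ring, 124 mm across and 14 mm thick, fixed, leaning over at 45 degrees and looking down towards the robot's side; origin at the lens centre, 238 mm above the table. z axis = optical axis, pointing out of the lens to the work (45 degrees below level); y axis is level; x axis points up along the lens's slope
- view (a point): viewing point in mid air, 110 mm from the lens centre along the lens's z axis, 160 mm above the table; the plate's centre belongs here. Axes as the lens
- lamp: the black magnifier lamp, fixed: a round foot 140 mm across lies 250 mm along its x axis from its origin; a jointed arm up to 390 mm high rises from the foot and carries the lens from beyond. Origin on the table right below the viewing point; x axis level, from the viewing point towards the foot, away from the robot
- plain_center (a point): centre of another plate in the rack, to be left: a tan plate of the same size, 40 x 90 x 10 mm thick, one bore, no collar. Axes as for the collared plate
- twin_center (a point): centre of another plate in the rack, to be left: a tan plate of the same size, 40 x 90 x 10 mm thick, two smaller bores, no collar. Axes as for the collared plate
- spare_center (a point): centre of a plate lying flat on the mat beyond the rack, to be left: a tan plate of the same size, 40 x 90 x 10 mm thick, no collar
- jar_center (a point): centre of a closed white jar with a black cap, 60 mm across and 70 mm high, standing on the mat, to be left
Not all that is in view belongs to the job. Leave any yellow look-alike of the part that bears flange_center alone.

How it is judged (in metres and radians):
On the way:
1. the collared plate has been drawn up clear of the rack (z of flange_center in the frame of rack above 0.082 m and contact force between flange and the fingers above 0.5 N and contact force between flange and rack below 0.05 N), for 0.1 s.
At the end, for the whole second after the job is handed in: the collared plate is held still by the fingers alone, its centre within 30 mm of the viewing point 110 mm in front of the lens, its face square to the lens axis within 12 degrees and the collar on the lens's side; lamp untouched, the other plates and the jar within 15 mm of where they were (distance between flange_center and view below 0.03 m and angle between the x axis of flange_center and the z axis of lens, either way round below 0.21 rad and x of lens in the frame of flange_center above 0.05 m and contact force between flange and the fingers above 0.5 N and linear speed of flange below 0.03 m/s and angular speed of flange below 0.2 rad/s and contact force between flange and lamp below 0.05 N and contact force between flange and rack below 0.05 N and distance of each of plain_center, twin_center, spare_center, jar_center from where it was at the start of the episode below 0.015 m); the arm keeps its last pose, push and grip.
It fails at once if the lamp is touched (contact force between lamp and the arm above 1 N or contact force between lamp and the fingers above 1 N or contact force between lamp and flange above 1 N).
It fails at once if another plate or the jar is moved (distance of any of plain_center, twin_center, spare_center, jar_center from where it was at the start of the episode above 0.015 m).
It also fails if it takes over 35 s, if anything falls off the work surface, if the arm or the gripper's body presses on something with over 40 N, if the wrist force passes 120 N, or if a joint passes its speed limit or range.

### The arm

A 6-joint arm with a two-finger parallel gripper is mounted at the origin on the work surface. World frame = base frame: x ahead of the robot, y to its left, z up, the work surface at z = 0. Lengths are in mm, angles in rad, forces in N, time in s.
With the tool pointing down it reaches from about 275 to 1000 mm from the base axis. Payload 8.4 kg.
Tool frame: the origin (TCP) lies at the very end of the fingers, on their centre line; the grasp point (between the pads) lies ctrl.pinch_z behind it (ctrl.pinch_z is the distance from the TCP to the grasp point, in mm); z points along the fingers, y is the line along which they close (so a half turn about z gives the same grasp; the last joint's range is limited). The gripper opens to 85 mm and grips with 20 to 120 N. Pads are 22 mm wide; open, the fingers measure 114 mm over their backs; the gripper's body (76 mm by 85 mm) begins 54 mm behind the grasp point. The pads swing forward as they close: fully open they stand 13 mm farther back than shut.
Start: joints at [1.249, 0.353, 1.633, -0, 1.155, -0.002], TCP at [196.484, 593.314, 231.281] pointing down, gripper open.
Joint ranges: [-2.63, 2.63], [-0.92, 2.1], [0.06, 2.66], [-1.3, 4.44], [0, 2.69], [-3.02, 3.02]. Speed limits (rad/s): [2.22, 2.22, 2.79, 3.14, 3.14, 3.14].

### API

Orientations are given as a unit quaternion [x, y, z, w].
In Python, from plant import ctrl, effector, solve_ik, imaging, order, readout gives the robot as it stands. Calls block until the motion is done:
- ctrl.reach(position, orientation): joint-space move of the TCP to a pose.
- ctrl.line_to(position, rot=None, rate=150, until_force=None): straight line of the TCP; rot=None keeps the orientation; rate is the mean speed in mm/s. With until_force (N) it stops when the force on the tool has changed by that much, and returns True; else False.
- ctrl.goto_joints(angles): joint-space move.
- effector.gripper_to(opening, force=None): finger opening in mm; force is the grip in N (None keeps the last); returns when the fingers have stopped.
- ctrl.hold(seconds).
- solve_ik(position, orientation): joint angles nearest the present ones, or None.
- imaging.capture(name): name is "scene" or "top" or "wrist"; returns the picture (400x640x3 uint8, blue, green, red); there is no depth.
- imaging.camera_params(name): a dict with "K" (3x3 intrinsics, pixels), "view" (4x4, takes a point from world to camera coordinates). Camera axes: x right, y down, z forward; pixel columns grow to the right and rows downward; lengths in mm; the calibration is good to about 2 mm. A picture is of the moment at which its call begins: read the wrist's pose just before it. camera_params takes no time and is no camera call; for the wrist camera it gives the pose at the moment of the call.
A pose or a line that the arm cannot do raises ctrl.Unreachable and nothing moves.
- order.sign_off(): hands the job in; it is judged then, once.
Readings, each from a call of its own:
- readout.get_time_s(): time.
- readout.get_joint_pos(): joint angles.
- readout.get_dq(): joint speeds.
- readout.get_joint_efforts(): joint torques, N m.
- readout.get_eef_pos(): TCP position.
- readout.get_eef_rot(): TCP orientation.
- readout.get_force(): force on the tool from outside, world axes, zero at the start.
- readout.get_ft_torque(): the same for the moment, N m.
- readout.get_grip_width(): finger opening in mm.
- readout.get_gripper_force(): force on a finger pad.
Only numpy, scipy, OpenCV 4.12 (cv2) and the standard library are available. Lean on these libraries where they do the work, as an engineer would, in place of code of your own. Each camera call takes 0.05 s, during which the arm holds its last target. There are 200 camera calls.

## Working session

There is one attempt and no reset: what is moved stays moved. The work goes in short steps, each a Python script; the robot and the scene stay as the last script left them, time stands still between calls to the robot, and variables do not carry over. Pictures are saved under pics/ and viewed, at most 10 in all, crops included, and the job is handed in when it is done.

```bash
mkdir -p pics; python3 - <<'E'
from plant import ctrl, imaging, readout
import cv2, numpy as np
a=[]
for n in ("scene","top"):
    im=imaging.capture(n); cv2.imwrite(f"pics/{n}0.png",im)
    p=imaging.camera_params(n); print(n,np.round(p["K"],1).tolist(),np.round(p["view"],4).tolist())
    np.savez(f"{n}.npz",K=p["K"],V=p["view"])
print(ctrl.pinch_z,readout.get_eef_rot(),readout.get_time_s())
E
```

```text
scene [[474.3, 0.0, 317.6], [0.0, 474.3, 203.4], [0.0, 0.0, 1.0]] [[0.6354, 0.772, -0.0135, -353.4568], [0.66, -0.5521, -0.5095, -309.138], [-0.4008, 0.3149, -0.8603, 1282.1344], [0.0, 0.0, 0.0, 1.0]]
top [[439.1, 0.0, 324.0], [0.0, 439.1, 201.0], [0.0, 0.0, 1.0]] [[0.011, -0.9999, 0.006, -35.6187], [-0.9961, -0.0115, -0.088, 608.9491], [0.0881, -0.005, -0.9961, 990.406], [0.0, 0.0, 0.0, 1.0]]
18.700000000000003 [ 1.59223050e-01  9.87242431e-01 -6.27580970e-04 -9.87531989e-05] 0.1
```

View pics/scene0.png

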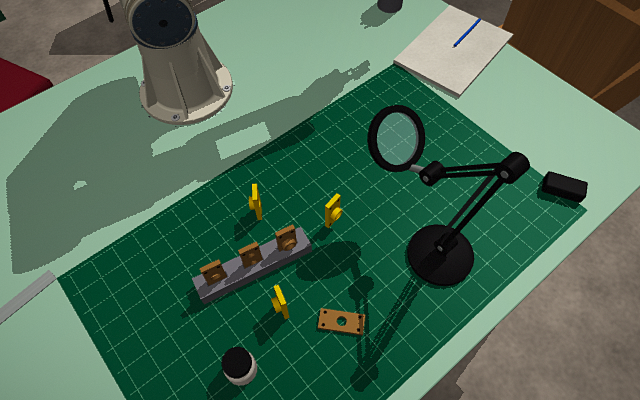

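View pics/top0.png

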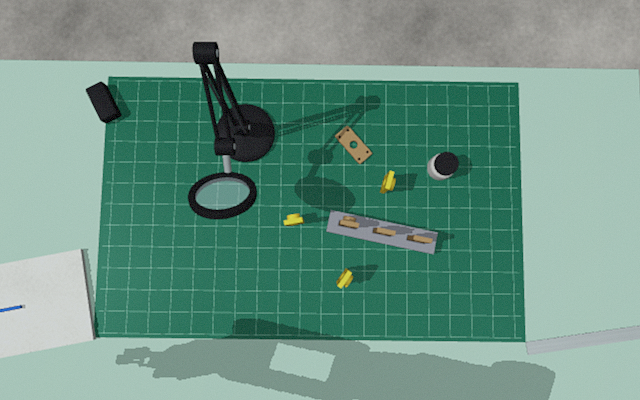

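```bash
cat > h.py <<'E'
import cv2, numpy as np
def cam(n):
    d=np.load(n+".npz"); return d["K"],d["V"]
def ray(c,uv):
    K,V=c; R,t=V[:3,:3],V[:3,3]
    return -R.T@t, R.T@np.linalg.solve(K,[uv[0],uv[1],1.])
def onz(c,uv,z):
    o,d=ray(c,uv); return o+d*(z-o[2])/d[2]
def tri(c1,u1,c2,u2):
    o1,d1=ray(c1,u1);o2,d2=ray(c2,u2)
    s=np.linalg.lstsq(np.c_[d1,-d2],o2-o1,rcond=None)[0]
    a,b=o1+s[0]*d1,o2+s[1]*d2; return (a+b)/2,np.linalg.norm(a-b)
E
python3 - <<'E'
from h import *
np.set_printoptions(precision=1,suppress=True)
S=cv2.imread("pics/scene0.png");T=cv2.imread("pics/top0.png");cs,ct=cam("scene"),cam("top")
# rack: grey-ish (low saturation) in top
h=cv2.cvtColor(T,cv2.COLOR_BGR2HSV)
roi=np.zeros(T.shape[:2],np.uint8);roi[200:265,315:450]=1
m=(((h[...,1]<70)|(h[...,0]<30))&(h[...,2]>60)).astype(np.uint8)*roi
m=cv2.morphologyEx(m,cv2.MORPH_CLOSE,np.ones((5,5)))
c=max(cv2.findContours(m,0,2)[0],key=cv2.contourArea)
b=cv2.boxPoints(cv2.minAreaRect(c));print("rack px",b)
P=np.array([onz(ct,p,34) for p in b]);print(P,P.mean(0),[np.linalg.norm(P[i]-P[i-1]) for i in range(4)])
def dark(I,r):
    k=np.zeros(I.shape[:2],np.uint8);k[r[1]:r[3],r[0]:r[2]]=255
    return cv2.bitwise_and(cv2.inRange(I,(0,0,0),(45,45,45)),k)
# clear lens disc: inner hole contours of dark ring
el={}
for n,I,r in(("s",S,(355,95,440,185)),("t",T,(175,160,270,230))):
    cc,hh=cv2.findContours(dark(I,r),cv2.RETR_CCOMP,2)
    for q,x in zip(cc,hh[0]):
        if cv2.contourArea(q)>800: 
            e=cv2.fitEllipse(q); print(n,"hole" if x[3]>=0 else "outer",e)
            if x[3]>=0: el[n]=e[0]
if len(el)==2: print("lens",tri(cs,el["s"],ct,el["t"]))
for n,I,r,c in(("s",S,(400,222,480,290),cs),("t",T,(225,100,280,165),ct)):
    q=max(cv2.findContours(dark(I,r),0,2)[0],key=cv2.contourArea);e=cv2.fitEllipse(q);print("foot",n,e,onz(c,e[0],15))
cv2.imwrite("pics/crop.png",np.vstack([cv2.resize(S[220:310,180:340],(800,450),interpolation=2)]))
E
```

```text
rack px [[325.4 231.4]
 [330.1 208.9]
 [438.3 231.9]
 [433.5 254.3]]
[[ 539.1  -32.7   34. ]
 [ 590.6  -43.1   34. ]
 [ 540.7 -291.2   34. ]
 [ 489.6 -279.7   34. ]] [ 540.  -161.7   34. ] [np.float64(251.961890795431), np.float64(52.53361612313318), np.float64(253.10967207152152), np.float64(52.3835302883943)]
s outer ((395.9095458984375, 137.95323181152344), (57.18818664550781, 66.59199523925781), 2.906450033187866)
s hole ((397.0054931640625, 138.1845245361328), (42.781288146972656, 53.82752227783203), 1.792393684387207)
t outer ((222.01229858398438, 195.23159790039062), (44.85636901855469, 68.79417419433594), 80.79165649414062)
t hole ((221.9669189453125, 193.11746215820312), (33.165462493896484, 56.32328796386719), 80.3831787109375)
lens (array([602.4, 158.6, 240.5]), np.float64(1.179808341029358))
foot s ((439.346923828125, 255.5192108154297), (64.60115814208984, 67.91281127929688), 74.24697875976562) [776.3 153.8  15. ]
foot t ((246.64385986328125, 131.24057006835938), (51.26038360595703, 62.16020202636719), 159.4808807373047) [774.6 156.7  15. ]
```

View pics/crop.png

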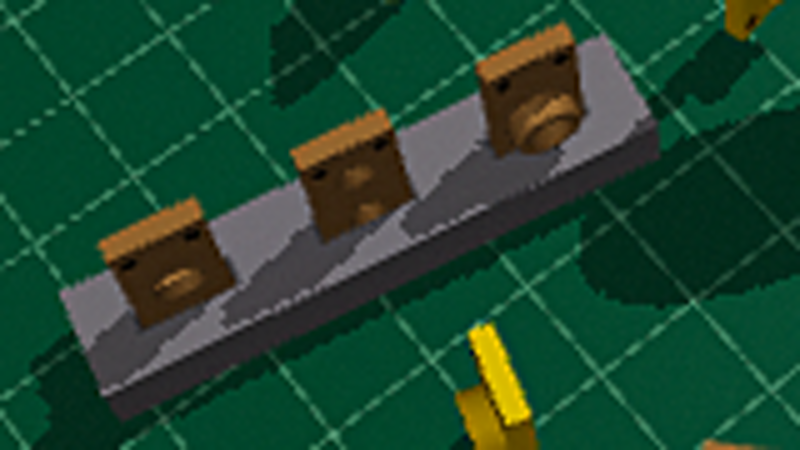

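The collared plate is at crop (530,90), which is scene (287,239), with the collar round its bore. The other two are the plain plate at crop (170,265), scene (213,272), with one bore, and the twin at crop (350,175), scene (250,255), with two bores. The yellow parts are decoys. So the target is the +80 pocket. The lens (z 240 against 238) and foot distance (173 against 172 expected) agree with the description. I'm checking IK next, then moving in with the arm retracted to pass the lamp.

```bash
cat >> h.py <<'E'
from scipy.spatial.transform import Rotation as Ro
U=np.array([.197,.980,0]);U/=np.linalg.norm(U); X=np.array([U[1],-U[0],0])
PL=np.array([540,-161.7,0])+80*U
L=np.array([602.4,158.6,238.]); lx=np.array([173.,-3.4,0]);lx/=np.linalg.norm(lx)
lz=(-lx-np.array([0,0,1]))/2**.5; VIEW=L+110*lz
def quat(px,pz,s):  # tool from plate axes: z=-pz, y=s*py
    py=np.cross(pz,px); z=-pz; y=s*py
    return Ro.from_matrix(np.c_[np.cross(y,z),y,z]).as_quat()
Z=np.array([0,0,1.]); VZ=np.cross(-lz,np.cross(Z,-lz)); VZ/=np.linalg.norm(VZ)
E
python3 - <<'E'
from h import *
from plant import ctrl,solve_ik,imaging,readout,effector
np.set_printoptions(precision=2,suppress=True)
print(PL,VIEW,VZ)
for s in(1,-1):
    q=quat(X,Z,s);qv=quat(-lz,VZ,s)
    for n,p,o in(("grasp",PL+[0,0,51],q),("lift",PL+[0,0,200],q),("view",VIEW-4*VZ,qv),("pre",VIEW-4*VZ-130*lx+[0,0,20],qv)):
        j=solve_ik(p,o);print(s,n,None if j is None else np.array(j))
for s in(1,-1):
    j=solve_ik([430,-58,330],quat(X,Z,s)); 
s=min((1,-1),key=lambda s:abs(np.array(solve_ik(PL+[0,0,51],quat(X,Z,s)))[5]))
print("s",s)
j0=readout.get_joint_pos()
mid=solve_ik([125,375,330],readout.get_eef_rot());print(np.array(mid))
ctrl.goto_joints(mid)
ctrl.reach(PL-130*X+[0,0,300],quat(X,Z,s))
p=imaging.camera_params("wrist");im=imaging.capture("wrist");cv2.imwrite("pics/w1.png",im);np.savez("wrist.npz",K=p["K"],V=p["view"])
V=p["view"];print("cam at",-V[:3,:3].T@V[:3,3],"fwd",V[2,:3],"plate px",[ (lambda c:(p["K"]@c)[:2]/c[2])(V[:3,:3]@(PL+[0,0,100])+V[:3,3])],readout.get_time_s(),readout.get_eef_pos())
E
```

```text
[555.77 -83.27   0.  ] [524.63 160.13 160.22] [-0.71  0.01  0.71]
1 grasp [-0.15  0.49  1.9  -0.    0.75 -1.52]
1 lift [-0.15  0.29  1.8  -0.    1.05 -1.52]
1 view [0.52 0.21 2.38 4.34 0.4  0.8 ]
1 pre None
-1 grasp [-0.15  0.49  1.9  -0.    0.75  1.62]
-1 lift [-0.15  0.29  1.8  -0.    1.05  1.62]
-1 view [ 0.52  0.21  2.38  4.34  0.4  -2.35]
-1 pre None
s 1
[ 1.25 -0.12  1.95 -0.    1.31 -0.01]
cam at [353.22 -41.04 442.46] fwd [ 0.3  -0.06 -0.95] plate px [array([317.49, 275.35])] 3.05 [428.43 -56.94 299.99]
```

View pics/w1.png

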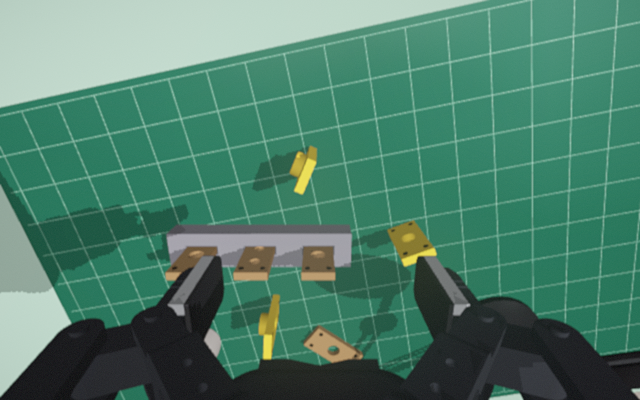

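The wrist view shows the collared plate's top edge at about (318,277), against (317.5,275.4) predicted, so the plate position is confirmed. The other two plates are at (255,265) and (192,265). The viewing pose came out close to the joint 4 limit, so I'll scan the free roll about the normal and the grasp tilt for a comfortable one.

```bash
python3 - <<'E'
from h import *
from plant import solve_ik,readout,ctrl
np.set_printoptions(precision=2,suppress=True)
lo=np.array([-2.63,-.92,.06,-1.3,0,-3.02]);hi=np.array([2.63,2.1,2.66,4.44,2.69,3.02])
g=51+ctrl.pinch_z-55 # pinch above centre
def pose(c,px,pz,s,tilt):
    q=quat(px,pz,s); py=np.cross(pz,px); R=Ro.from_rotvec(np.radians(tilt)*py)*Ro.from_quat(q)
    return c+g*pz+R.apply([0,0,ctrl.pinch_z]),R.as_quat()
out=[]
for tilt in(-20,-10,0,10,20):   # + : tool z turned by +tilt about plate y
  for rho in range(-180,180,15):
    for s in (1,):
      R=Ro.from_rotvec(np.radians(rho)*-lz); pz=R.apply(VZ)
      js=[solve_ik(*pose(VIEW+d,-lz,pz,s,tilt)) for d in (0*lz,50*lz,-60*lx,40*Z*-1)]
      if js[0] is None: continue
      m=np.minimum(np.array(js[0])-lo,hi-np.array(js[0])).min()
      jg=solve_ik(*pose(PL+[0,0,55],X,Z,s,tilt))
      out.append((m,tilt,rho,s,np.array(js[0]),[j is not None for j in js],jg is not None, pz, -pose(VIEW,-lz,pz,s,tilt)[0]))
for o in sorted(out,key=lambda o:(o[1],o[2])): print("%.2f"%o[0],*o[1:7])
E
```

```text
0.04 -20 -135 1 [ 0.56  1.4   1.3  -1.15  2.65  0.18] [True, True, True, True] True
0.16 -20 -120 1 [ 0.66  1.31  1.38 -1.14  2.45  0.22] [True, True, True, True] True
0.18 -20 -105 1 [ 0.74  1.21  1.48 -1.12  2.24  0.28] [True, True, True, True] True
0.17 -20 -90 1 [ 0.81  1.09  1.61 -1.13  2.03  0.35] [True, True, True, True] True
0.13 -20 -75 1 [ 0.87  0.97  1.76 -1.17  1.82  0.43] [True, True, True, True] True
0.06 -20 -60 1 [ 0.91  0.84  1.91 -1.24  1.61  0.54] [True, True, True, True] True
0.07 -20 -15 1 [0.82 0.5  2.39 4.37 1.06 1.11] [True, True, False, True] True
0.14 -20 0 1 [0.64 0.45 2.52 3.86 1.   1.45] [True, True, True, True] True
0.07 -20 15 1 [0.35 0.48 2.59 3.24 1.09 1.76] [True, True, False, True] True
0.09 -20 30 1 [0.02 0.57 2.57 2.66 1.23 1.95] [True, True, False, True] True
0.18 -20 45 1 [-0.22  0.68  2.48  2.2   1.35  2.09] [True, True, True, True] True
0.31 -20 60 1 [-0.33  0.8   2.35  1.87  1.48  2.23] [True, True, True, True] True
0.47 -20 75 1 [-0.37  0.92  2.19  1.65  1.64  2.35] [True, True, True, True] True
0.56 -20 90 1 [-0.35  1.05  2.03  1.51  1.82  
[... 5931 characters left out ...]
2.22  0.48  0.33 -1.91] [True, True, True, True] True
0.31 20 30 1 [ 0.    0.23  2.21  1.04  0.56 -2.71] [True, True, True, True] True
0.06 20 75 1 [-0.27  0.65  1.93  1.07  1.38  2.96] [True, True, True, True] True
0.15 20 90 1 [-0.27  0.8   1.79  1.02  1.61  2.87] [True, True, True, True] True
0.24 20 105 1 [-0.23  0.94  1.64  0.98  1.83  2.78] [True, True, True, True] True
0.32 20 120 1 [-0.17  1.06  1.49  0.94  2.04  2.7 ] [True, True, True, True] True
0.43 20 135 1 [-0.09  1.17  1.35  0.9   2.25  2.59] [True, True, True, True] True
0.26 20 150 1 [-0.01  1.25  1.23  0.83  2.43  2.45] [True, True, True, True] True
0.09 20 165 1 [0.09 1.32 1.13 0.7  2.6  2.24] [True, True, True, True] True
```

I'll use tilt 15°, roll -30°: comfortable joints, same wrist branch as now, and the gripper leans clear of the lens. Grasp next.

```bash
cat >> h.py <<'E'
PZ=18.7; G=51+PZ-55
def pose(c,px,pz,tilt=15,s=1):
    q=quat(px,pz,s); py=np.cross(pz,px); R=Ro.from_rotvec(np.radians(tilt)*py)*Ro.from_quat(q)
    return c+G*pz+R.apply([0,0,PZ]),R.as_quat()
VP=Ro.from_rotvec(np.radians(-30)*-lz).apply(VZ)
E
python3 - <<'E'
from h import *
from plant import ctrl,solve_ik,imaging,readout,effector
np.set_printoptions(precision=2,suppress=True)
C=PL+[0,0,55]
for d in(0*lx,-60*lx,-80*lx+[0,0,30],-80*lx+[0,0,60]): j=solve_ik(*pose(VIEW+d,-lz,VP)); print(None if j is None else np.array(j))
for d in([0,0,160],[0,0,160]-110*X): print(solve_ik(*pose(C+d,X,Z)) is not None)
effector.gripper_to(62,40)
ctrl.reach(*pose(C+[0,0,120],X,Z))
print("touch",ctrl.line_to(pose(C,X,Z)[0],rate=90,until_force=12), readout.get_eef_pos(),pose(C,X,Z)[0])
w=effector.gripper_to(20,40); print("w",readout.get_grip_width(),readout.get_gripper_force(),readout.get_force(),readout.get_time_s())
cv2.imwrite("pics/s2.png",cv2.resize(imaging.capture("scene")[150:330,160:400],(800,600)))
E
```

```text
[ 0.7   0.38  2.01 -0.87  0.98  0.01]
[ 0.78  0.33  2.1  -0.85  1.    0.09]
[ 0.82  0.26  2.11 -0.8   1.06  0.05]
[ 0.82  0.21  2.09 -0.78  1.11 -0.01]
True
True
touch False [551.47 -82.37  52.18] [551.02 -82.32  51.64]
w 39.67278335839762 40.50343260169029 [-0.32 -0.98  5.48] 5.9833
```

View pics/s2.png

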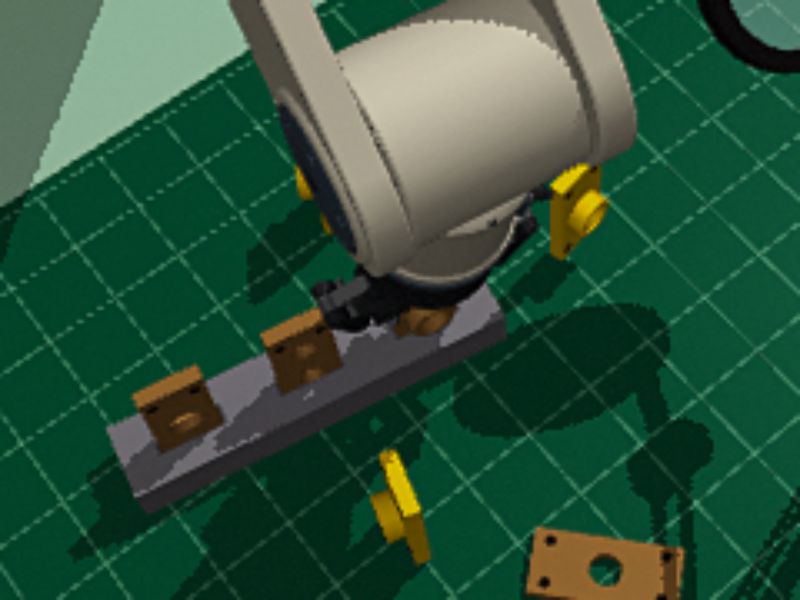

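The grip is confirmed: width 39.7 mm at 40 N, with the neighbouring plates undisturbed. Now lifting, retreating and moving to the pre-view pose.

```bash
python3 - <<'E'
from h import *
from plant import ctrl,solve_ik,imaging,readout,effector
C=PL+[0,0,55]
ctrl.line_to(pose(C+[0,0,40],X,Z)[0],rate=60); ctrl.line_to(pose(C+[0,0,160],X,Z)[0],rate=120)
print(readout.get_grip_width(),readout.get_gripper_force(),readout.get_force())
ctrl.line_to(pose(C+[0,0,160]-110*X,X,Z)[0])
ctrl.reach(*pose(VIEW-80*lx+[0,0,30],-lz,VP))
print(readout.get_grip_width(),readout.get_gripper_force(),readout.get_time_s(),readout.get_eef_pos())
a=imaging.capture("scene")[60:300,200:520];b=imaging.capture("wrist")
cv2.imwrite("pics/s3.png",np.hstack([cv2.resize(a,(400,300)),cv2.resize(b,(400,300))]))
E
```

```text
39.37948879438665 40.28712406754494 [-0.28791785 -0.21197421 -1.53163957]
40.059440430618594 40.29777713119984 10.2917 [443.56572491 159.84548628 184.74759678]
```

View pics/s3.png

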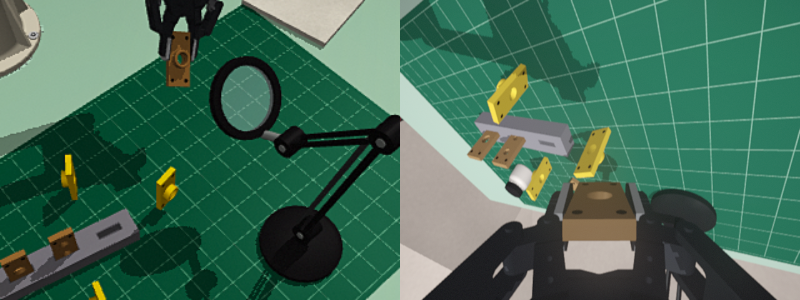

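The left half shows the plate held at crop (179,58) with its collar towards the lens. The +80 pocket is empty and the other plates are still in place. The way is clear, so I'm moving in to the viewing point.

```bash
python3 - <<'E'
from h import *
from plant import ctrl,solve_ik,imaging,readout,effector
p,q=pose(VIEW,-lz,VP)
print(ctrl.line_to(p,rot=q,rate=60,until_force=8)); ctrl.hold(0.5)
print(readout.get_eef_pos(),p,readout.get_grip_width(),readout.get_gripper_force(),readout.get_force(),readout.get_time_s())
S=imaging.capture("scene");T=imaging.capture("top");cv2.imwrite("pics/S4f.png",S);cv2.imwrite("pics/T4f.png",T)
for n in("scene","top"):
    K,V=cam(n)
    for c,l in((VIEW-lz*5,"face"),(VIEW-lz*17,"collar top"),(VIEW-5*lz+45*VP,"top end"),(VIEW-5*lz-45*VP,"low end")):
        v=V[:3,:3]@c+V[:3,3];print(n,l,np.round((K@v)[:2]/v[2],1))
a=cv2.resize(S[80:230,300:460],(400,375),interpolation=2);b=cv2.resize(T[140:290,180:340],(400,375),interpolation=2)
cv2.imwrite("pics/s4.png",np.hstack([a,b]))
E
```

```text
False
[523.22811856 158.50222645 154.75256703] [523.23745221 158.47406457 154.73662259] 39.674822644410455 40.29763497412205 [ 0.2526353   0.35485561 -2.2340913 ] 12.4667
scene face [367.7 139.3]
scene collar top [370.8 139.3]
scene top end [368.1 117.2]
scene low end [367.4 161.2]
top face [229.  234.5]
top collar top [228.3 230.1]
top top end [213.5 248.4]
top low end [243.4 221.6]
```

View pics/s4.png

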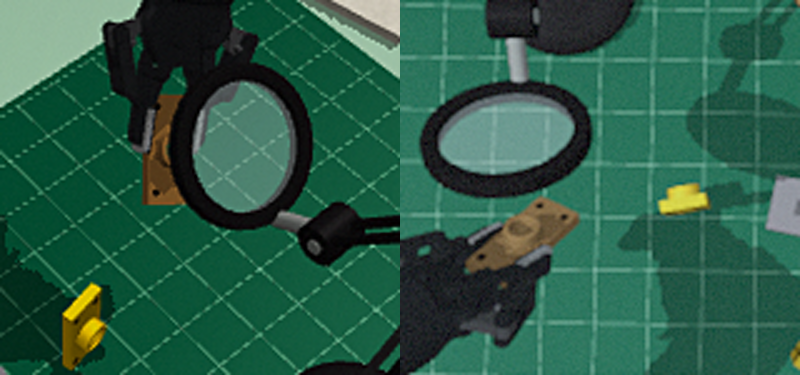

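Both views agree with the prediction: the collar is at top-image (228,233) and the low end at (244,223), within about 2 px. As a last check I'll compare the ring ellipse seen earlier with the lens heading I took from the foot, then hand in.

```bash
python3 - <<'E'
from h import *
from plant import order,readout
LY=np.cross(lz,VZ);a=np.linspace(0,2*np.pi,60)
ok=True
for n,seen in(("top",80.4),("scene",1.8)):
    K,V=cam(n);P=(L+55*(np.outer(np.cos(a),VZ)+np.outer(np.sin(a),LY)))@V[:3,:3].T+V[:3,3]
    P=P@K.T;e=cv2.fitEllipse((P[:,:2]/P[:,2:]).astype(np.float32));print(n,e,"seen angle",seen)
    ok&=abs((e[2]-seen+90)%180-90)<6
print(ok,readout.get_dq())
if ok: print(order.sign_off(),readout.get_time_s())
E
```

```text
top ((222.1970977783203, 194.44943237304688), (37.22310256958008, 61.563133239746094), 82.03087615966797) seen angle 80.4
scene ((396.5165710449219, 138.6929931640625), (49.0131721496582, 59.48625946044922), 3.16894793510437) seen angle 1.8
True [-0.0008238   0.0013955  -0.00048008 -0.00079578  0.00078371 -0.00013409]
the job is handed in; nothing more can be done
the job is handed in; nothing more can be done
```

The job is handed in: the arm is holding the collared plate still about 11 cm in front of the lens, centred and with its collar facing the lens, and the camera checks agreed with this; no verdict came back at hand-in.

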